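Release the ointment mixer's locked lid with the emergency key

ROBOT

A 6-joint arm with a two-finger parallel gripper is mounted at the origin on the work surface. World frame = base frame: x ahead of the robot, y to its left, z up, the work surface at z = 0. Lengths are in mm, angles in rad, forces in N, time in s.
With the tool pointing down it reaches from about 275 to 825 mm from the base axis. Payload 4.9 kg.
Tool frame: the origin (TCP) lies at the very end of the fingers, on their centre line; the grasp point (between the pads) lies 19 mm behind it; x points along the fingers, y is the direction in which the jaws open and shut, and the axes are right-handed (so a half turn about x gives the same grasp; the last joint's range is limited). The gripper opens to 85 mm and grips with 20 to 120 N. Pads are 22 mm wide; open, the fingers measure 114 mm over their backs; the gripper's body (76 mm by 85 mm) begins 54 mm behind the grasp point. The pads swing forward as they close: fully open they stand 13 mm farther back than shut.
Start: joints at [-1.306, 0.326, -0.193, 1.052, 0, 1.437], TCP at [213.585, -506.853, 231.281] pointing down, gripper open.
Joint ranges: [-2.65, 2.65], [-0.97, 1.79], [-1.3, 1.35], [-1.93, 2.1], [-1.47, 1.37], [-3.14, 3.14]. Speed limits (rad/s): [2.57, 2.57, 3.14, 3.14, 3.14, 3.14].

INTERFACE

Orientations are given as a 3x3 rotation matrix whose columns are the frame's x, y, z axes.
In Python, from workcell import r, capture, calibration, workorder gives the robot as it stands. The module is installed in compiled form; this text tells all that it offers.
- The arm moves only by the tool apply_moves, never from a script. Its argument "steps" is text: rows parted by semicolons, each of 7 numbers parted by spaces: the shift along the tool's x, y, z in m, then the turn, a rotation vector about the tool's x, y, z in degrees, then the finger opening in m, from 0 to 0.0854. In form: x y z ax ay az grip; .... A call has 1 to 20 rows; each row shifts and turns the commanded pose from where the row before left it, along the tool's axes as they then stand; what a row does not reach is not made up. A row lasts 1/8 s, in which the tool goes at most 62.5 mm and 10.7 degrees, less where a joint would pass 70% of its speed; a pose out of reach is approached as far as the arm can. A call with a gripper value outside its range is refused whole. The fingers move at their own pace and stop on an object; the grip force is fixed at half the most. Time passes only in rows, so rows that do not move let the fingers close. It gives the time, the measured TCP pose, the force and the opening at its end, in the units of the state.
- r.read_state(): the state, without advancing time (a new reading comes with each control period).
- capture(name): name is "scene" or "side" or "wrist"; returns the picture (384x512x3 uint8, red, green, blue); there is no depth.
- calibration(name): a dict with "fx", "fy", "cx", "cy" (pixels), "position" and "orientation" of the camera in the world; the wrist camera has in their place "tool_from_camera" (4x4, takes a point from camera to tool coordinates, whose origin is the TCP and whose axes are the tool frame's). Camera axes: x right, y up, looking along -z (the intrinsics and any distortion apply to the point x, -y, -z); pixel columns grow to the right and rows downward; lengths in mm; the calibration is good to about 2 mm. A picture is of the moment at which its call begins: read the wrist's pose just before it. calibration takes no time and is no camera call.
- workorder.finish_job(): hands the job in, once; it reports no verdict.
The state is a dict: "time": time; "joint_positions": joint angles; "dq": joint speeds; "tau": joint torques, N m; "ee_pos": TCP position; "tool_rot": TCP orientation; "wrist_force": force on the tool from outside, world axes, zero at the start; "ft_torque": the same for the moment, N m; "opening": finger opening in mm.
Only numpy, scipy, OpenCV 4.12 (cv2) and the standard library are available. Lean on these libraries where they do the work, as an engineer would, in place of code of your own. Each camera call takes 0.05 s, during which the arm holds its last target.

TASK

The mixer has lost its power with its lid locked. Take the release key, the one with the flat paddle grip, from the tool stand, put it in the lock in the mixer's top and, bearing down only lightly, turn it gently back and forth until you feel it drop fully into the hidden slot; then turn it clockwise until the lid springs up. Work only through the key, without leaning on the mixer or lifting the lid by hand; leave the key standing in the lock, and leave the wrench, the jars and the carton where they are.

Things in the scene. Friction and masses are not known exactly. Their poses are not given: they have to be found in the camera images.
- key: release key, steel with black flat paddle grip, standing upright in a stand socket. Origin: centre of its lower end, z up. From the bottom: flat bit 20 wide (x) x 4.5 thick (y) x 8 mm high; round shank 20 mm thick to z = 43; paddle 46 wide (x) x 12 thick (y), z = 43 to 83. The bit lies in the paddle's plane. About 90 g.
- key_grip (a point): middle of the key's paddle, 63 mm above the key's lower end, on its axis; axes as the key's: x along the paddle's 46 mm width, y across its 12 mm thickness, z up
- wrench: socket wrench, not needed: round steel shank 20 mm, black round cross bar 15 mm thick, 76 mm long (x), 59 mm up; stands in the other socket. Origin: centre of its lower end
- stand: aluminium tool stand, fixed, 70 (x) x 150 (y) x 40 mm high, origin under its centre; two sockets 22 mm wide, 28 mm deep at y = -40 and +40 mm. Key and wrench stand in them in either order, grips roughly along y, 12 mm above the table
- mixer: white ointment mixer, fixed, 360 (x) x 280 (y) mm, origin under its centre, front with sloping panel to -x. Flat deck 160 mm high with a round 230 mm lid, hinged at the rear, its top 185 mm high. Lock in the front right deck corner, in a grey plate 44 mm square, 3 mm proud, its centre 56 mm from the lid's edge
- lock_mouth (a point): centre of the lock's mouth, on top of the plate, 163 mm above the table, axes as the mixer's. Upright 22 mm bore, 3 mm chamfer; 25 mm down a rotor with a slot 6 wide x 8 mm deep: fully in, the key's end is 33 mm below the mouth. The slot's direction cannot be measured: from 0.65 rad anticlockwise to 0.75 rad clockwise of the mixer's y axis (from above). Bit fits either way round, with 0.08 rad play
- lid_lip (a point): front edge of the grey lip at the lid's front, axes as the mixer's: 169 mm above the table while the lid is shut and locked. The lid springs up by itself, lip to about 203 mm, once the rotor has been turned to about 1.15 rad clockwise of the mixer's y axis. The key leads the rotor by 0.1 rad or so. The rotor turns stiffly (about 0.08 N m), stays where left, hard stop at 1.6 rad
- jar_small: white ointment jar, 60 mm wide, 50 high, origin under its centre; leave alone
- jar_big: white ointment jar, 76 mm wide, 65 high, origin under its centre; leave alone
- carton: paper carton, 90 x 50 x 40 mm, origin under its centre; leave alone
Things that resemble listed ones, but are neither listed nor needed, are in the scene too. Leave any blue or white look-alike of the key alone.

How it is judged:
By the outcome, as a careful person would: the job done as asked, in the order asked, and still so for the second after the job is handed in, with the robot touching nothing.
It also fails if it takes over 72 s, if anything falls off the work surface, if the arm or the gripper's body presses on something with over 40 N, if the wrist force passes 120 N, or if a joint passes its speed limit or range.

## Working session

There is one attempt and no reset: what is moved stays moved. The work goes in short steps, Python scripts to look and compute and a tool call to move; the robot and the scene stay as the last step left them, time stands still between calls to the robot, and variables do not carry over. Pictures are saved under pics/ and viewed, and the job is handed in when it is done.

Besides the shell and the picture viewer there is one more tool, called after "Call:" as a command line: name --argument value ..., lists and objects as JSON in quotes. apply_moves: Moves the arm, as the interface text tells. Its arguments: {"type":"object","properties":{"steps":{"type":"string"}},"required":["steps"]}

```bash
mkdir -p pics; cat > h.py <<'E'
import numpy as np, cv2
from workcell import r, capture, calibration, workorder
def save(n,img): cv2.imwrite('pics/'+n+'.png',cv2.cvtColor(img,cv2.COLOR_RGB2BGR))
E
python3 - <<'E'
from h import *
s=r.read_state(); print(s)
for n in ['scene','side','wrist']:
    im=capture(n); save(n+'0',im); print(n,calibration(n))
E
```

```text
{'time': 0.0, 'joint_positions': array([-1.30617467e+00,  3.26929954e-01, -1.93590674e-01,  1.05201701e+00,
       -5.04352707e-07,  1.43656834e+00]), 'dq': array([-1.92752521e-03,  7.31209688e-04, -7.48146002e-04,  2.77866165e-06,
        5.85948912e-04, -2.20225760e-04]), 'tau': array([ 6.71793509e-05, -4.43398690e+01,  2.62439704e+01,  1.56183599e-02,
       -1.24619187e-04,  1.66581602e-07]), 'ee_pos': array([ 213.43731319, -506.25508258,  230.50685551]), 'tool_rot': array([[-4.55917487e-04,  3.88358146e-01, -9.21508406e-01],
       [ 1.68057055e-03, -9.21506903e-01, -3.88358344e-01],
       [-9.99998484e-01, -1.72571925e-03, -2.32532152e-04]]), 'wrist_force': array([-0.49363402, -0.1314981 ,  0.12681191]), 'ft_torque': array([-0.03244069, -0.04410034,  0.07017638]), 'opening': 85.69746744688277}
scene {'fx': 456.44076132945776, 'fy': 456.44076132945776, 'cx': 254.46423406379867, 'cy': 194.10662906115735, 'position': array([1245.71619862, -214.90644803,  928.48207583]), 'orientation': array([[ 0.20319857, -0.71103817,  0.67315308],
       [ 0.97901991,  0.15819969, -0.12842462],

[... 153 characters left out ...]
75406, 'position': array([368.82401971, 716.67451015, 776.15336456]), 'orientation': array([[-0.98015928,  0.14104316, -0.13926457],
       [-0.19760183, -0.6402512 ,  0.74231524],
       [ 0.01553418,  0.75510611,  0.65541854]])}
wrist {'fx': 277.3432032703311, 'fy': 277.3432032703311, 'cx': 258.58761731369026, 'cy': 197.6076146042104, 'tool_from_camera': array([[-1.63659358e-04,  2.99239161e-01, -9.54178127e-01,
        -1.43032035e+02],
       [ 9.99999919e-01, -3.02144877e-04, -2.66274103e-04,
         2.81346451e-01],
       [-3.67979672e-04, -9.54178093e-01, -2.99239087e-01,
        -7.60286492e+01],
       [ 0.00000000e+00,  0.00000000e+00,  0.00000000e+00,
         1.00000000e+00]])}
```

View pics/scene0.png

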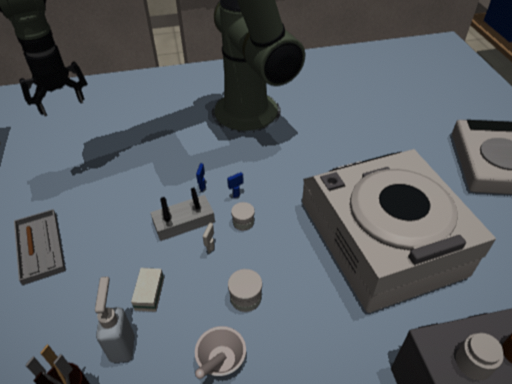

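View pics/side0.png

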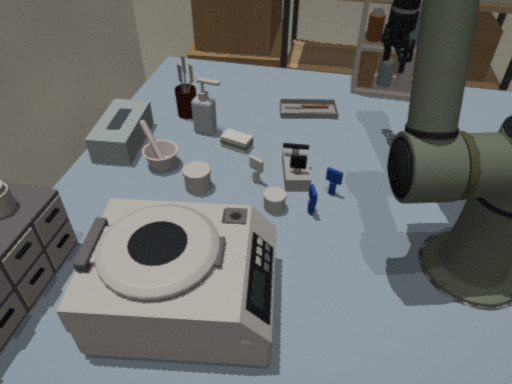

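View pics/wrist0.png

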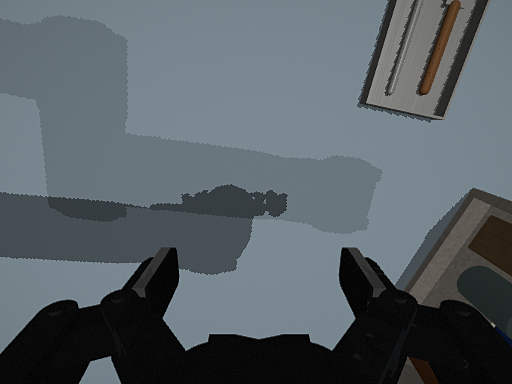

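The scene view shows the stand at about (183,215) with two black grips at (166,210) and (196,200). The mixer's lock plate is at (333,181). In the side view the far tool looks like a bar at (296,146) and the near one like a paddle at (299,161). I'll enlarge both.

```bash
python3 - <<'E'
import cv2
a=cv2.imread('pics/scene0.png');b=cv2.imread('pics/side0.png')
f=lambda im,x,y,w,h,k:cv2.resize(im[y:y+h,x:x+w],None,fx=k,fy=k,interpolation=cv2.INTER_CUBIC)
cv2.imwrite('pics/c1.png',f(a,140,150,80,60+30,6.4))
cv2.imwrite('pics/c2.png',f(b,260,130,80,70,8))
cv2.imwrite('pics/c3.png',f(a,300,150,100,75,8))
cv2.imwrite('pics/c4.png',f(b,180,190,100,75,8))
E
```

```text
(no output)
```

View pics/c1.png

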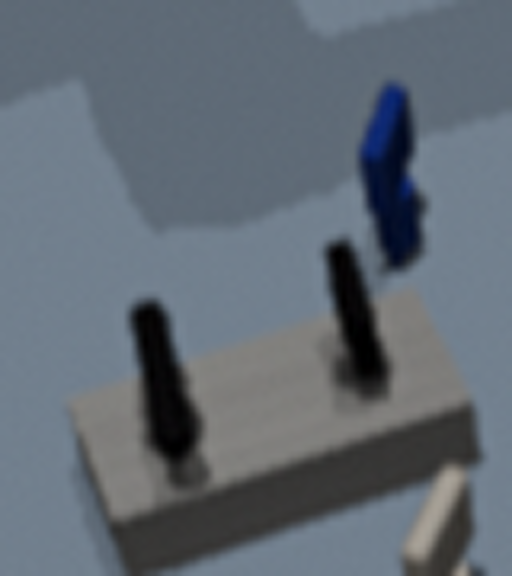

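View pics/c2.png

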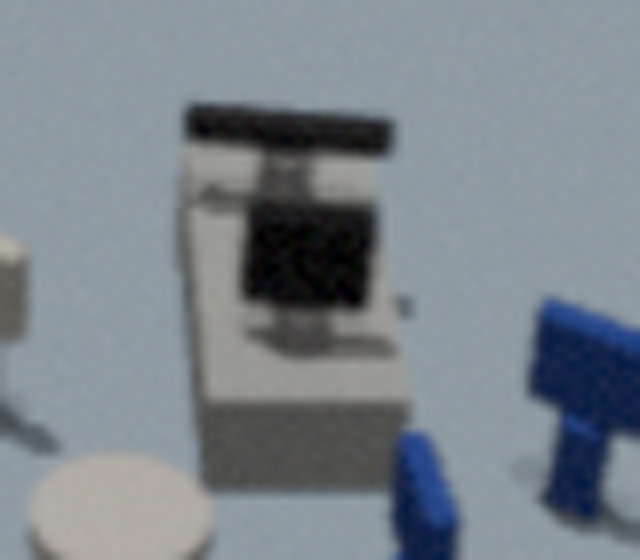

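View pics/c3.png

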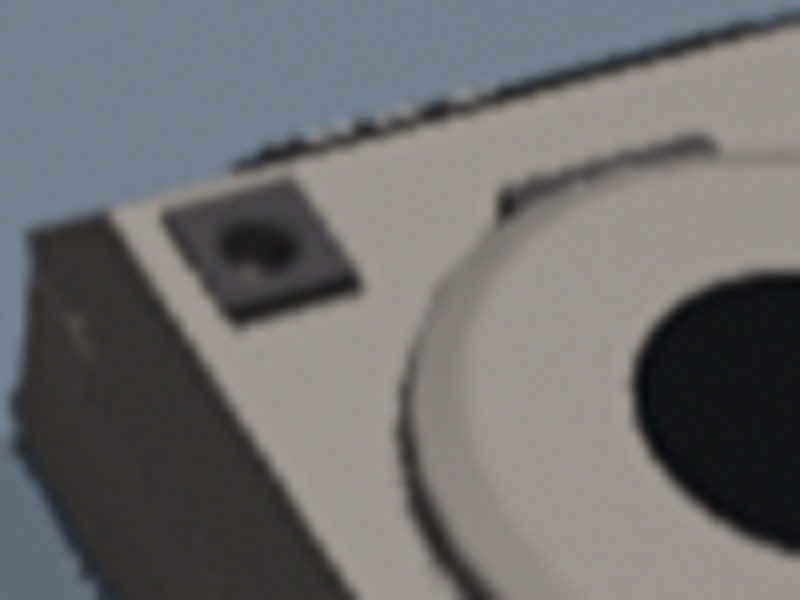

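View pics/c4.png

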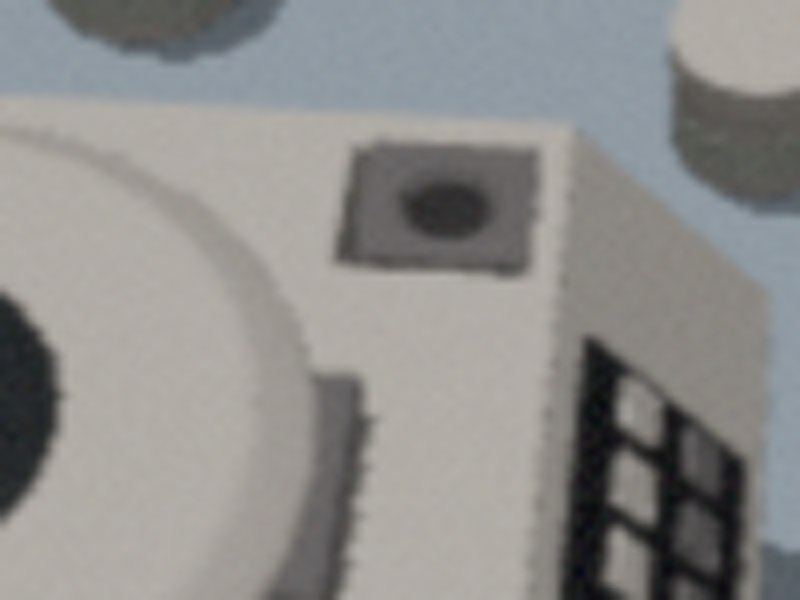

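```bash
cat >> h.py <<'E'
def ray(n,uv,pose=None):
    c=calibration(n); u,v=uv
    d=np.array([(u-c['cx'])/c['fx'],-(v-c['cy'])/c['fy'],-1.])
    if n=='wrist':
        p,R=pose; T=c['tool_from_camera']
        o=R@T[:3,3]+p; d=R@T[:3,:3]@d
    else: o=np.array(c['position']); d=np.array(c['orientation'])@d
    return o,d/np.linalg.norm(d)
def tri(rs):
    A=0;b=0
    for o,d in rs:
        P=np.eye(3)-np.outer(d,d); A=A+P; b=b+P@o
    x=np.linalg.solve(A,b)
    return x,[np.linalg.norm((np.eye(3)-np.outer(d,d))@(x-o)) for o,d in rs]
def plane(n,uv,z,pose=None):
    o,d=ray(n,uv,pose); return o+d*(z-o[2])/d[2]
def proj(n,X,pose=None):
    c=calibration(n)
    if n=='wrist':
        p,R=pose;T=c['tool_from_camera'];q=T[:3,:3].T@(R.T@(np.array(X)-p)-T[:3,3])
    else: q=np.array(c['orientation']).T@(np.array(X)-c['position'])
    return c['cx']-c['fx']*q[0]/q[2],c['cy']+c['fy']*q[1]/q[2]
E
python3 - <<'E'
from h import *
def t(name,a,b): print(name,*[np.round(k,1) for k in tri([ray('scene',a),ray('side',b)])])
C1=lambda x,y:(140+x/6.4,150+y/6.4); C2=lambda x,y:(260+x/8,130+y/8)
C3=lambda x,y:(300+x/8,150+y/8); C4=lambda x,y:(180+x/8,190+y/8)
t('keybase',C1(363,390),C2(300,345))
t('wrbase',C1(183,470),C2(290,200))
t('lock',C3(258,248),C4(447,210))
for n,c in [('fl',(30,232)),('plate',(165,212)),('p2',(295,180)),('p3',(358,285)),('p4',(238,318))]: print(n,plane('scene',C3(*c),163).round(1))
for c in [(355,145),(538,150),(525,272),(340,262)]: print('s',plane('side',C4(*c),163).round(1))
# deck corners front left/right
print('deck front edge scene',plane('scene',C3(115,212),160),plane('scene',C3(355,600),160))
print('deck', [plane('scene',p,160).round(1) for p in [(314,177),(371,282+0),(493,237),(416,152)]])
print('bluekey scene',plane('scene',(203,190),0),plane('side',(313,212),0),plane('side',(333,194),0))
for n,p in [('stand',(70,405)),('s',(120,520)),('s',(478,405)),('s',(415,290))]: print(n,plane('scene',C1(*p),40).round(1))
print('jars',plane('side',(275,195),50),plane('scene',(242,211),50))
E
```

```text
keybase [ 436.5 -217.4   26.7] [1.9 1.9]
wrbase [ 454.9 -296.6   24.9] [7.8 7.8]
lock [530.1 110.8 156. ] [0.2 0.2]
fl [515.4  44.2 163. ]
plate [516.   85.7 163. ]
p2 [511.4 127.7 163. ]
p3 [557.3 131.3 163. ]
p4 [562.5  93.1 163. ]
s [557.6  99.6 163. ]
s [510.5  91.3 163. ]
s [504.  135.2 163. ]
s [550.3 141.7 163. ]
deck front edge scene [509.90400166  72.28406803 160.        ] [667.59517887  92.00776194 160.        ]
deck [array([511.3,  70.9, 160. ]), array([814.9,  94.5, 160. ]), array([765.6, 385.2, 160. ]), array([481.4, 346.2, 160. ])]
bluekey scene [ 340.34311563 -189.82229432    0.        ] [376.48666598 -99.87281574   0.        ] [ 329.7308825  -183.02176664    0.        ]
stand [ 433.  -333.1   40. ]
s [ 497.1 -317.    40. ]
s [ 468.6 -172.    40. ]
s [ 400.  -188.6   40. ]
jars [478.15229416 -89.0422066   50.        ] [ 484.82663398 -103.13236649   50.        ]
```

The square paddle belongs to the right-hand tool in the scene view, roughly (437,-217), and it lies nearly along world x. The lock is near (531,112), with the mixer yawed about 0.11 rad. I'll turn the tool so joint 6 has room, then look from above the stand.

Call:
apply_moves --steps "0 0 0 -10.5 0 0 0.085;0 0 0 -10.5 0 0 0.085;0 0 0 -10.5 0 0 0.085;0 0 0 -10.5 0 0 0.085;0 0 0 -10.5 0 0 0.085;0 0 0 -10.5 0 0 0.085;0 0 0 -10.5 0 0 0.085;0 0 0 -10.5 0 0 0.085;0 0 0 -10.5 0 0 0.085;0 0 0 -10.5 0 0 0.085;0 0 0 -10.5 0 0 0.085;0 0 0 -10.5 0 0 0.085;0 0 0 -10.5 0 0 0.085;0 0 0 -10.5 0 0 0.085;0 0 0 -10.5 0 0 0.085;0 0 0 -10.5 0 0 0.085"

```text
time: 2.15
ee_pos: [213.5, -506.6, 230.9]
tool_rot: [[-0.0, -0.194, 0.981], [0.001, 0.981, 0.194], [-1.0, 0.001, -0.0]]
wrist_force: [-0.3, 0.1, 0.6]
opening: 85.7
```

```bash
cat >> h.py <<'E'
def need(P,yaw=None):
    s=r.read_state(); R=s['tool_rot']; print('t',s['time'],'tcp',s['ee_pos'].round(1),'yaw_y',np.degrees(np.arctan2(R[1,1],R[0,1])).round(2),'q',s['joint_positions'].round(3),'op',round(s['opening'],1),'F',s['wrist_force'].round(2),'T',s['ft_torque'].round(3))
    if P is not None: print('tool shift mm',(R.T@(np.array(P)-s['ee_pos'])).round(1))
    if yaw is not None: print('turn ax deg',-(yaw-np.degrees(np.arctan2(R[1,1],R[0,1]))))
def rvchk(Rt):
    from scipy.spatial.transform import Rotation as Q
    s=r.read_state(); return np.degrees(Q.from_matrix(s['tool_rot'].T@Rt).as_rotvec()).round(2)
def down(yaw):
    a=np.radians(yaw); y=np.array([np.cos(a),np.sin(a),0]);x=np.array([0,0,-1.]);return np.stack([x,y,np.cross(x,y)],1)
E
python3 -c "
from h import *
need([437,-217,215],101); print(rvchk(down(101)))"
```

```text
t 2.15 tcp [ 213.5 -506.6  230.9] yaw_y 101.19 q [-1.306  0.327 -0.193  1.052 -0.    -1.502] op 85.7 F [-0.31  0.11  0.59] T [ 0.06   0.037 -0.031]
tool shift mm [ 16.1 240.7 275.5]
turn ax deg 0.19260017950091424
[ 0.19 -0.01 -0.04]
```

Call:
apply_moves --steps "0.002 0.034 0.039 0 0 0 0.085;0.002 0.034 0.039 0 0 0 0.085;0.002 0.034 0.039 0 0 0 0.085;0.002 0.034 0.039 0 0 0 0.085;0.002 0.034 0.039 0 0 0 0.085;0.003 0.035 0.04 0 0 0 0.085;0.003 0.035 0.04 0 0 0 0.085;0 0 0 0 0 0 0.085;0 0 0 0 0 0 0.085"

```text
time: 3.28
ee_pos: [438.3, -219.4, 215.1]
tool_rot: [[-0.001, -0.189, 0.982], [-0.0, 0.982, 0.189], [-1.0, -0.0, -0.001]]
wrist_force: [-0.4, -1.2, 0.5]
opening: 85.0
```

```bash
python3 -c "
from h import *
need([437,-217,215],101)
s=r.read_state(); im=capture('wrist'); save('w1',im); np.savez('w1.npz',p=s['ee_pos'],R=s['tool_rot'])
save('w1c',cv2.resize(im[60:260,160:360],None,fx=3,fy=3,interpolation=cv2.INTER_CUBIC))"
```

```text
t 3.275 tcp [ 438.3 -219.4  215.1] yaw_y 100.89 q [-0.614  0.229 -0.37   0.973 -0.    -0.804] op 85.0 F [-0.45 -1.18  0.46] T [ 0.002  0.04  -0.044]
tool shift mm [ 0.1  2.6 -0.8]
turn ax deg -0.11246747722745454
```

View pics/w1.png

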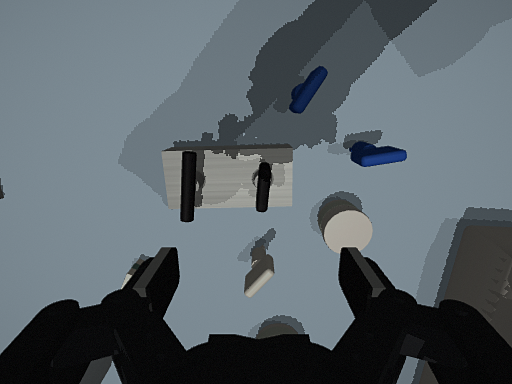

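View pics/w1c.png

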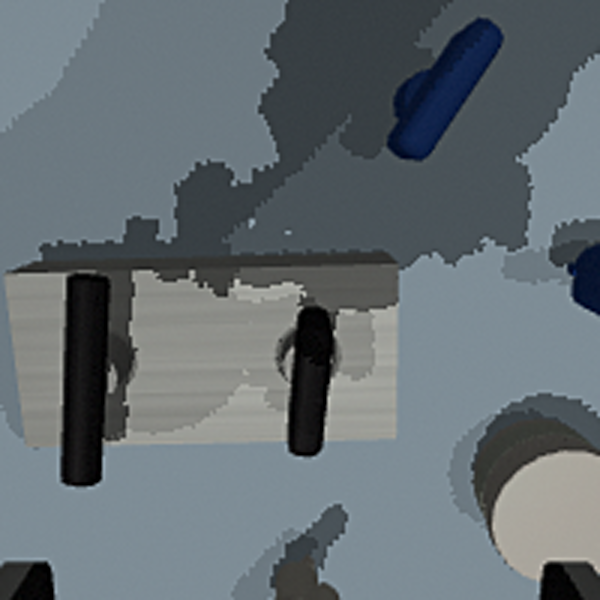

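```bash
python3 -c "
from h import *
d=np.load('w1.npz');P=(d['p'],d['R'])
f=lambda x,y:(160+x/3-.33,60+y/3-.33)
for z in(90,95): 
  a=plane('wrist',f(315,306),z,P);b=plane('wrist',f(305,456),z,P);print(a,b,(a+b)/2,np.linalg.norm(a-b),np.degrees(np.arctan2(*(b-a)[1::-1])))
print([plane('wrist',f(*p),40,P).round(1) for p in[(8,272),(398,265),(397,437),(28,446)]], plane('wrist',f(307,356),40,P))
"
```

```text
[ 408.23705296 -219.50743581   90.        ] [ 459.71114299 -212.73609017   90.        ] [ 433.97409798 -216.12176299   90.        ] 51.91756028684027 7.494149716224479
[ 407.3942777  -219.78131588   95.        ] [ 457.90863812 -213.13622135   95.        ] [ 432.65145791 -216.45876862   95.        ] 50.9495622181735 7.494149716224475
[array([ 426., -334.,   40.]), array([ 395.3, -188.9,   40. ]), array([ 462.7, -173.8,   40. ]), array([ 494.8, -319.9,   40. ])] [ 436.61976904 -215.9860056    40.        ]
```

```bash
python3 -c "
from h import *
need([435.5,-216,150],97.5)"
```

```text
t 3.325 tcp [ 438.1 -219.9  215.2] yaw_y 100.81 q [-0.616  0.229 -0.37   0.973 -0.    -0.804] op 85.3 F [-0.26 -0.13 -0.64] T [-0.019  0.021  0.008]
tool shift mm [65.2  4.3 -1.7]
turn ax deg 3.3092933108147236
```

Call:
apply_moves --steps "0.03 0.004 -0.002 3.3 0 0 0.06;0.035 0 0 0 0 0 0.06;0 0 0 0 0 0 0.06;0 0 0 0 0 0 0.06"

```text
time: 3.82
ee_pos: [435.9, -217.0, 151.3]
tool_rot: [[0.001, -0.13, 0.992], [-0.001, 0.992, 0.13], [-1.0, -0.001, 0.001]]
wrist_force: [-0.3, 0.3, 0.2]
opening: 60.1
```

```bash
python3 -c "
from h import *
need([435.5,-216,150],97.5)
s=r.read_state(); im=capture('wrist'); save('w2',im); np.savez('w2.npz',p=s['ee_pos'],R=s['tool_rot'])
save('w2c',cv2.resize(im[100:300,160:360],None,fx=3,fy=3,interpolation=cv2.INTER_CUBIC))"
```

```text
t 3.825 tcp [ 435.9 -217.   151.3] yaw_y 97.46 q [-0.614  0.284 -0.475  0.811 -0.    -0.744] op 60.1 F [-0.29  0.3   0.23] T [-0.022 -0.05   0.064]
tool shift mm [ 1.3  1.  -0.3]
turn ax deg -0.04438737431816264
```

View pics/w2c.png

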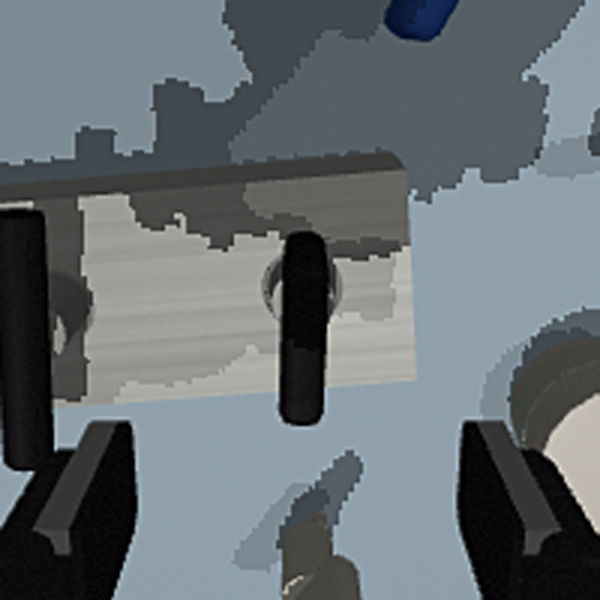

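```bash
python3 -c "
from h import *
d=np.load('w1.npz');P=(d['p'],d['R']);e=np.load('w2.npz');Q=(e['p'],e['R'])
f=lambda x,y:(160+x/3-.33,60+y/3-.33);g=lambda x,y:(160+x/3-.33,100+y/3-.33)
print('far',tri([ray('wrist',f(305,456),P),ray('wrist',g(301.5,425),Q)]))
print('near',tri([ray('wrist',f(315,306),P),ray('wrist',g(306,231),Q)]))
for z in(55,95): print([plane('wrist',g(*q),z,Q).round(1) for q in [(301.5,425),(306,231)]])
print('sock',tri([ray('wrist',f(308,356),P),ray('wrist',g(302,290),Q)]), plane('wrist',g(302,290),40,Q))
"
```

```text
far (array([ 458.69925505, -213.07741699,   92.85893029]), [np.float64(0.09604224898374532), np.float64(0.09604224898373226)])
near (array([ 412.92511806, -217.92043033,   62.50621643]), [np.float64(0.10017420888442151), np.float64(0.10017420888451851)])
[array([ 477.3, -210.5,   55. ]), array([ 414.7, -217.5,   55. ])]
[array([ 457.6, -213.3,   95. ]), array([ 405.5, -219.1,   95. ])]
sock (array([ 434.02327878, -216.18712164,   51.11354559]), [np.float64(0.08114478562353863), np.float64(0.0811447856235151)]) [ 437.43614831 -215.59788088   40.        ]
```

The second view fixes the key axis at (435.6, -215.5), yaw 6.2°, top at about z = 94 mm. Going down to grasp.

Call:
apply_moves --steps "0 0.0015 -0.0005 1.3 0 0 0.06;0.03 0 0 0 0 0 0.06;0.03 0 0 0 0 0 0.06;0.02 0 0 0 0 0 0.06;0.012 0 0 0 0 0 0.06;0 0 0 0 0 0 0.06;0 0 0 0 0 0 0.06"

```text
time: 4.75
ee_pos: [435.7, -214.8, 59.1]
tool_rot: [[0.001, -0.109, 0.994], [-0.001, 0.994, 0.109], [-1.0, -0.001, 0.001]]
wrist_force: [-0.9, -0.7, -0.5]
opening: 60.0
```

```bash
python3 -c "
from h import *
need([435.6,-215.5,59],96.2)
im=capture('wrist'); save('w3',im)"
```

```text
t 4.75 tcp [ 435.7 -214.8   59.1] yaw_y 96.24 q [-0.61   0.405 -0.584  0.58   0.    -0.719] op 60.0 F [-0.91 -0.65 -0.52] T [ 0.073 -0.021 -0.043]
tool shift mm [ 0.1 -0.6 -0.2]
turn ax deg 0.04172996029518572
```

View pics/w3.png

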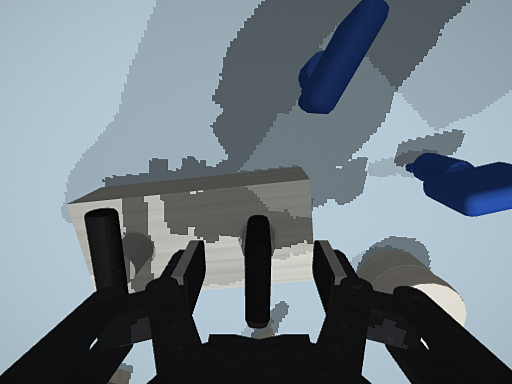

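The paddle sits centred between the fingers (column 257, with the fingers at 203 and 314) and aligned with them. Closing.

Call:
apply_moves --steps "0 0 0 0 0 0 0.03;0 0 0 0 0 0 0.016;0 0 0 0 0 0 0.008;0 0 0 0 0 0 0.006;0 0 0 0 0 0 0.006;0 0 0 0 0 0 0.006;0 0 0 0 0 0 0.006"

```text
time: 5.68
ee_pos: [435.3, -214.4, 58.6]
tool_rot: [[0.0, -0.109, 0.994], [-0.0, 0.994, 0.109], [-1.0, -0.0, 0.0]]
wrist_force: [-0.6, 1.4, 5.5]
opening: 11.3
```

```bash
python3 -c "
from h import *
need([435.6,-215.5,59],96.2)"
```

```text
t 5.675 tcp [ 435.3 -214.4   58.6] yaw_y 96.25 q [-0.61   0.406 -0.585  0.579  0.    -0.719] op 11.3 F [-0.64  1.45  5.53] T [ 0.25   0.186 -0.003]
tool shift mm [-0.4 -1.1  0.2]
turn ax deg 0.0499818470346014
```

Call:
apply_moves --steps "-0.01 0 0 0 0 0 0.006;-0.02 0 0 0 0 0 0.006;-0.03 0 0 0 0 0 0.006;-0.04 0 0 0 0 0 0.006;-0.04 0 0 0 0 0 0.006;-0.04 0 0 0 0 0 0.006;-0.03 0 0 0 0 0 0.006;0 0 0 0 0 0 0.006"

```text
time: 6.68
ee_pos: [436.1, -215.1, 270.7]
tool_rot: [[0.004, -0.109, 0.994], [-0.003, 0.994, 0.109], [-1.0, -0.003, 0.003]]
wrist_force: [0.1, -0.2, -0.9]
opening: 11.7
```

```bash
python3 -c "
from h import *
need([500,60,290],150)
im=capture('wrist'); save('w4',im)
im=capture('side'); save('side4',cv2.resize(im[30:230,180:430],None,fx=3,fy=3))"
```

```text
t 6.675 tcp [ 436.1 -215.1  270.7] yaw_y 96.25 q [-0.61   0.179 -0.286  1.101 -0.    -0.719] op 11.7 F [ 0.11 -0.22 -0.86] T [-0.019 -0.006  0.011]
tool shift mm [-19.8 266.4  93.5]
turn ax deg -53.7477414271533
```

View pics/w4.png

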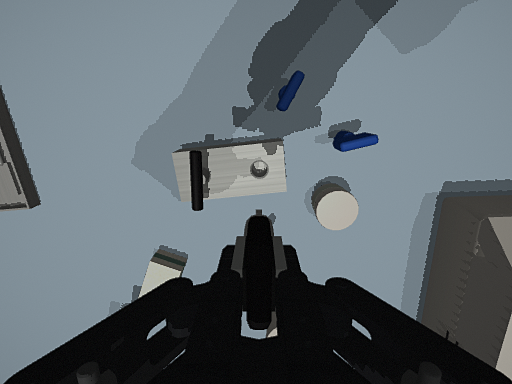

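View pics/side4.png

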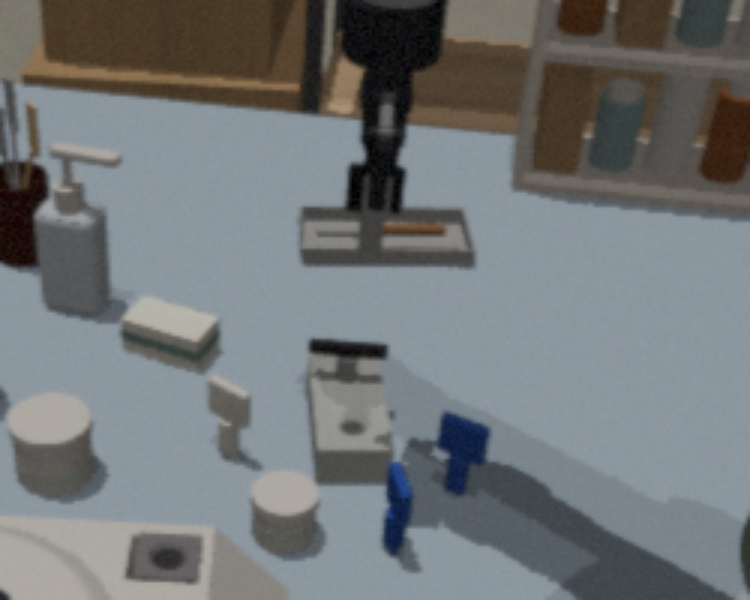

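The key is out and held, with the shank hanging straight below the gripper and the stand socket empty. Next I move toward the lock and turn 90° for a look at it.

```bash
python3 -c "
from h import *
need([531,35,275],186)"
```

```text
t 6.775 tcp [ 434.7 -214.1  267.8] yaw_y 96.25 q [-0.61   0.182 -0.29   1.099 -0.    -0.719] op 11.2 F [-0.17  0.04 -1.32] T [ 0.025 -0.    -0.025]
tool shift mm [ -7.2 237.2 122.9]
turn ax deg -89.75188788412501
```

Call:
apply_moves --steps "-0.001 0.039 0.02 0 0 0 0.006;-0.001 0.039 0.02 0 0 0 0.006;-0.001 0.039 0.02 0 0 0 0.006;-0.001 0.04 0.021 0 0 0 0.006;-0.001 0.04 0.021 0 0 0 0.006;-0.002 0.04 0.021 0 0 0 0.006;0 0 0 -10 0 0 0.006;0 0 0 -10 0 0 0.006;0 0 0 -10 0 0 0.006;0 0 0 -10 0 0 0.006;0 0 0 -10 0 0 0.006;0 0 0 -10 0 0 0.006;0 0 0 -10 0 0 0.006;0 0 0 -10 0 0 0.006;0 0 0 -9.75 0 0 0.006;0 0 0 0 0 0 0.006;0 0 0 0 0 0 0.006"

```text
time: 8.9
ee_pos: [531.0, 34.6, 274.3]
tool_rot: [[-0.002, -0.995, -0.102], [0.0, -0.102, 0.995], [-1.0, 0.002, 0.0]]
wrist_force: [0.7, 0.0, -1.1]
opening: 11.4
```

```bash
python3 -c "
from h import *
need([531,35,275],186)
s=r.read_state(); im=capture('wrist'); save('w5',im); np.savez('w5.npz',p=s['ee_pos'],R=s['tool_rot'])
save('w5c',cv2.resize(im[60:260,160:360],None,fx=3,fy=3,interpolation=cv2.INTER_CUBIC))"
```

```text
t 8.9 tcp [531.   34.6 274.3] yaw_y -174.14 q [-0.074  0.269 -0.16   1.143 -0.    -1.747] op 11.4 F [ 0.74  0.02 -1.1 ] T [-0.006  0.002 -0.033]
tool shift mm [-0.7 -0.   0.4]
turn ax deg -360.14031245525985
```

View pics/w5.png

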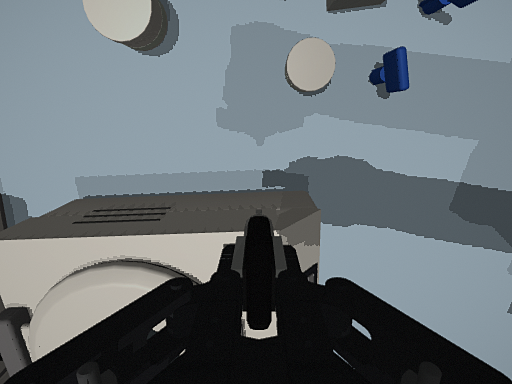

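View pics/w5c.png

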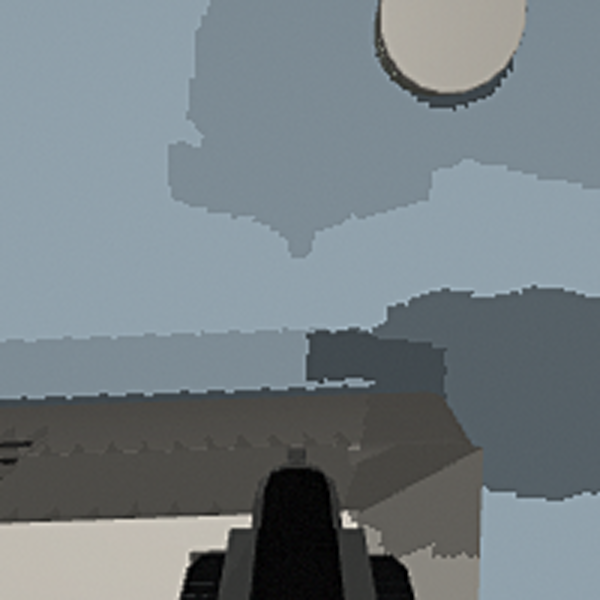

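The camera faces so that image up is -y, and the gripper hides the lock. I'll move past it in +y.

Call:
apply_moves --steps "0 0 0.055 0 0 0 0.006;0 0 0.055 0 0 0 0.006;0 0.005 0.05 0 0 0 0.006;0 0 0 0 0 0 0.006;0 0 0 0 0 0 0.006"

```text
time: 9.57
ee_pos: [509.8, 193.0, 275.1]
tool_rot: [[-0.0, -0.995, -0.104], [-0.001, -0.104, 0.995], [-1.0, 0.0, -0.001]]
wrist_force: [-0.8, 0.1, -0.9]
opening: 11.5
```

```bash
python3 -c "
from h import *
need(None)
s=r.read_state(); im=capture('wrist'); save('w6',im); np.savez('w6.npz',p=s['ee_pos'],R=s['tool_rot'])
save('w6c',cv2.resize(im[120:270,160:360],None,fx=4,fy=4,interpolation=cv2.INTER_CUBIC))"
```

```text
t 9.575 tcp [509.8 193.  275.1] yaw_y -174.01 q [ 2.270e-01  2.920e-01 -1.270e-01  1.152e+00 -1.000e-03 -1.448e+00] op 11.5 F [-0.84  0.11 -0.92] T [ 0.01   0.013 -0.003]
```

View pics/w6.png

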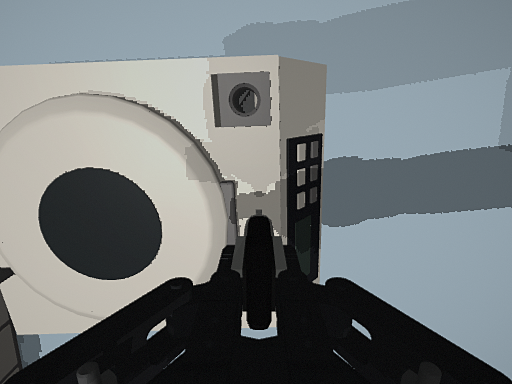

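View pics/w6c.png

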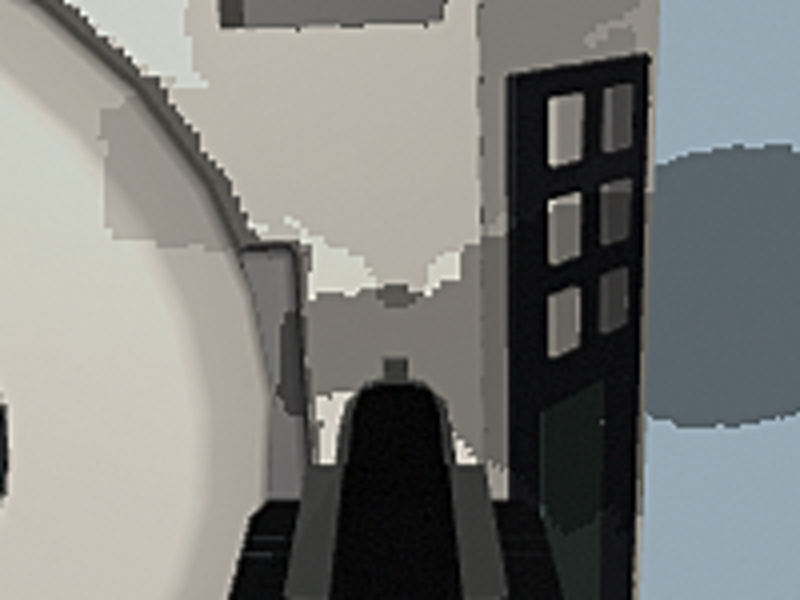

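Call:
apply_moves --steps "0.015 -0.008 -0.025 0 0 0 0.006;0.015 -0.008 -0.025 0 0 0 0.006;0 0 0 0 0 0 0.006;0 0 0 0 0 0 0.006"

```text
time: 10.12
ee_pos: [531.2, 144.5, 245.6]
tool_rot: [[0.0, -0.995, -0.103], [0.0, -0.103, 0.995], [-1.0, -0.0, 0.0]]
wrist_force: [-0.0, -0.3, -1.0]
opening: 11.3
```

```bash
python3 -c "
from h import *
need(None)
s=r.read_state(); im=capture('wrist'); save('w7',im); np.savez('w7.npz',p=s['ee_pos'],R=s['tool_rot'])
save('w7c',cv2.resize(im[90:240,180:330],None,fx=4,fy=4,interpolation=cv2.INTER_CUBIC))
im=cv2.cvtColor(cv2.imread('pics/w6.png'),cv2.COLOR_BGR2RGB)
save('w6d',cv2.resize(im[50:150,190:300],None,fx=6,fy=6,interpolation=cv2.INTER_CUBIC))"
```

```text
t 10.125 tcp [531.2 144.5 245.6] yaw_y -174.11 q [ 0.131  0.318 -0.167  1.086  0.    -1.542] op 11.3 F [-0.01 -0.27 -0.97] T [-0.007  0.014  0.022]
```

View pics/w6d.png

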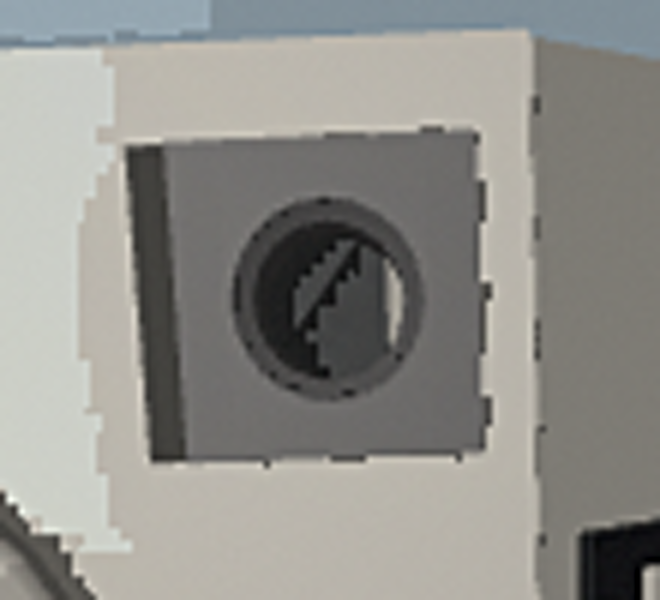

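View pics/w7c.png

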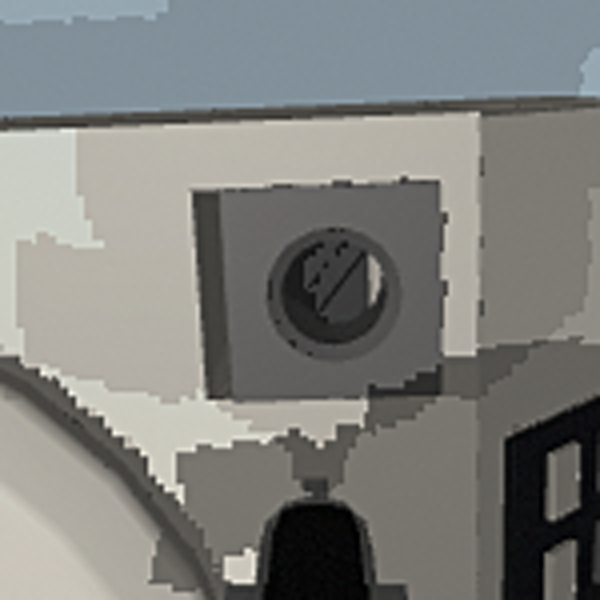

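```bash
python3 -c "
from h import *
d=np.load('w6.npz');P=(d['p'],d['R']);e=np.load('w7.npz');Q=(e['p'],e['R'])
f=lambda x,y:(190+x/6-.42,50+y/6-.42);g=lambda x,y:(180+x/4-.375,90+y/4-.375)
print('lock',tri([ray('wrist',f(329,298.5),P),ray('wrist',g(334.5,294.5),Q)]))
print(plane('wrist',f(329,298.5),163,P),plane('wrist',g(334.5,294.5),163,Q))
for h,ps,pp in ((f,[(163,143),(475,130),(485,452),(185,460)],P),(g,[(217,190),(440,182),(442,395),(233,400)],Q)):
  c=[plane('wrist',h(*p),163,pp) for p in ps]; print(np.round(c,1),np.mean(c,0))
  print('yaws',[np.degrees(np.arctan2(*(c[i]-c[j])[1::-1])).round(2) for i,j in((0,1),(1,2),(3,2),(0,3))])
# key bit
for pp,uv in ((P,(160+395/4-.4,120+358/4-.4)),(Q,(180+316/4-.4,90+478/4-.4))):
  for dz in(-10,-9,-11): print(uv,proj('wrist',pp[0]+pp[1]@np.array([46.6,0,dz]),pp))
print(tri([ (lambda o,d:(P[1].T@(o-P[0]),P[1].T@d))(*ray('wrist',(160+395/4-.4,120+358/4-.4),P))]*1+[]) if 0 else '')
"
```

```text
lock (array([530.6549761 , 108.43624643, 163.71398483]), [np.float64(0.05382607198946257), np.float64(0.05382607198946734)])
[530.64190286 108.3927672  163.        ] [530.67917667 108.58553575 163.        ]
[[555.8  90.3 163. ]
 [512.2  84.  163. ]
 [505.7 127.4 163. ]
 [549.9 133.2 163. ]] [530.89201712 108.70304208 163.        ]
yaws [np.float64(8.2), np.float64(-81.43), np.float64(7.49), np.float64(-82.25)]
[[556.3  90.1 163. ]
 [512.2  84.  163. ]
 [505.8 127.5 163. ]
 [549.6 133.1 163. ]] [530.97165925 108.6771161  163.        ]
yaws [np.float64(7.93), np.float64(-81.62), np.float64(7.33), np.float64(-81.17)]
(258.35, 209.1) (np.float64(258.0872339198848), np.float64(207.41103020065296))
(258.35, 209.1) (np.float64(258.0874696616161), np.float64(208.71163767615235))
(258.35, 209.1) (np.float64(258.086997475778), np.float64(206.10654765933694))
(258.6, 209.1) (np.float64(258.08723391988474), np.float64(207.41103020065296))
(258.6, 209.1) (np.float64(258.08746966161607), np.float64(208.71163767615235))
(258.6, 209.1) (np.float64(258.08699747577793), np.float64(206.10654765933697))
```

The two wrist views agree on the lock mouth at (530.8, 108.5, 163.4), with the plate yaw about 8° and the key axis about 1 mm ahead of the TCP. I'll hover just above it first.

```bash
python3 -c "
from h import *
need([530.9,107.5,222],-172); print(rvchk(down(-172)))"
```

```text
t 10.175 tcp [531.2 145.  245.8] yaw_y -174.05 q [ 0.132  0.318 -0.167  1.086  0.    -1.542] op 11.4 F [ 0.14  0.93 -1.83] T [-0.006  0.034 -0.001]
tool shift mm [ 23.8   4.2 -37.3]
turn ax deg -2.0509312130876935
[-2.05  0.02  0.04]
```

Call:
apply_moves --steps "0 0.002 -0.02 -2 0 0 0.006;0.012 0.001 -0.017 0 0 0 0.006;0.012 0 0 0 0 0 0.006;0 0 0 0 0 0 0.006;0 0 0 0 0 0 0.006"

```text
time: 10.8
ee_pos: [532.4, 108.5, 221.2]
tool_rot: [[-0.0, -0.99, -0.14], [0.0, -0.14, 0.99], [-1.0, 0.0, 0.0]]
wrist_force: [0.5, 0.2, -0.0]
opening: 11.1
```

```bash
python3 -c "
from h import *
need([530.9,107.5,210],-172)
im=capture('wrist');save('w8',im);save('w8c',cv2.resize(im[150:300,160:360],None,fx=4,fy=4,interpolation=cv2.INTER_CUBIC))
im=capture('scene');save('s8c',cv2.resize(im[100:250,280:480],None,fx=4,fy=4,interpolation=cv2.INTER_CUBIC))
im=capture('side');save('d8c',cv2.resize(im[130:280,160:360],None,fx=4,fy=4,interpolation=cv2.INTER_CUBIC))
"
```

```text
t 10.8 tcp [532.4 108.5 221.2] yaw_y -171.97 q [ 0.065  0.321 -0.227  1.023  0.    -1.646] op 11.1 F [ 0.48  0.21 -0.04] T [-0.003 -0.025  0.06 ]
tool shift mm [11.2  1.6 -0.8]
turn ax deg 0.02737440118968948
```

View pics/w8c.png

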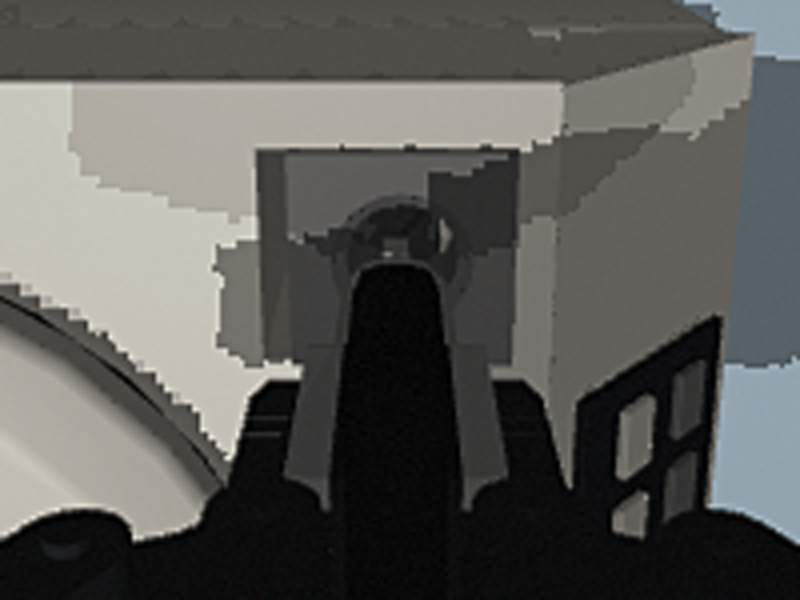

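View pics/s8c.png

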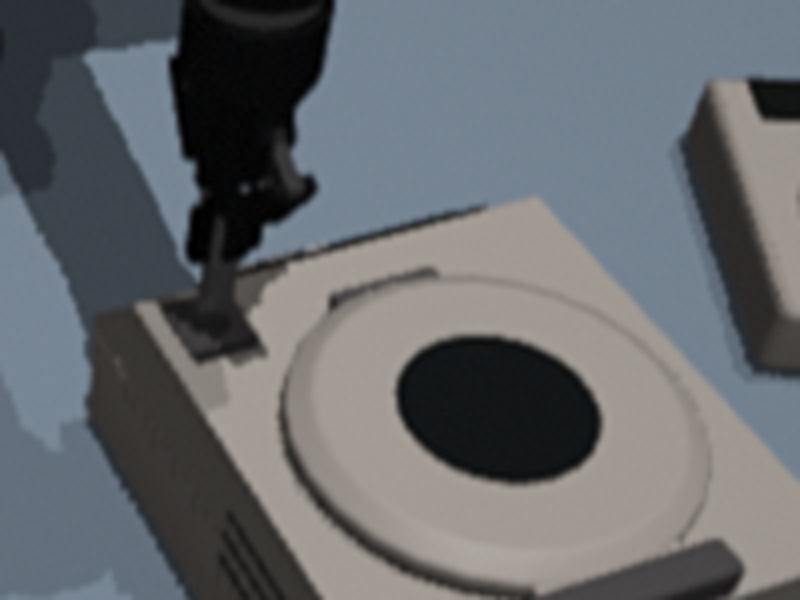

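View pics/d8c.png

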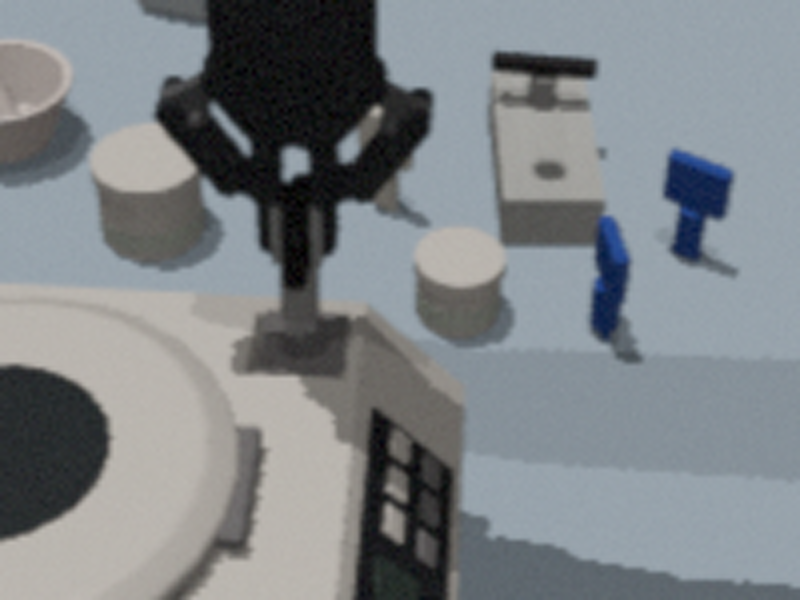

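The key hangs over the mouth, roughly 1 mm off in tool y. I'll correct that and go down in slow steps.

Call:
apply_moves --steps "0.004 0.0013 -0.0008 0 0 0 0.006;0.005 0 0 0 0 0 0.006;0.004 0 0 0 0 0 0.006;0.004 0 0 0 0 0 0.006;0 0 0 0 0 0 0.006"

```text
time: 11.58
ee_pos: [531.0, 107.1, 203.8]
tool_rot: [[-0.001, -0.99, -0.139], [-0.0, -0.139, 0.99], [-1.0, 0.001, 0.0]]
wrist_force: [0.1, -0.3, -0.1]
opening: 11.2
```

```bash
python3 -c "
from h import *
need([530.9,107.5,188],-172)"
```

```text
t 11.575 tcp [531.  107.1 203.8] yaw_y -172.01 q [ 0.063  0.332 -0.258  0.982  0.    -1.648] op 11.2 F [ 0.11 -0.29 -0.13] T [ 0.005 -0.001  0.039]
tool shift mm [15.8  0.1  0.5]
turn ax deg -0.005533081524873751
```

Inside the mouth by about 6 mm with no contact force. Continuing down.

Call:
apply_moves --steps "0.004 0 0 0 0 0 0.006;0.004 0 0 0 0 0 0.006;0.004 0 0 0 0 0 0.006;0 0 0 0 0 0 0.006;0 0 0 0 0 0 0.006"

```text
time: 12.2
ee_pos: [531.3, 107.1, 192.3]
tool_rot: [[0.0, -0.99, -0.139], [0.0, -0.139, 0.99], [-1.0, -0.0, 0.0]]
wrist_force: [-0.6, 0.1, -1.3]
opening: 11.7
```

Call:
apply_moves --steps "0.002 0 0 0 0 0 0.006;0 0 0 0 0 0 0.006"

```text
time: 12.45
ee_pos: [531.3, 107.1, 190.2]
tool_rot: [[-0.0, -0.99, -0.139], [-0.0, -0.139, 0.99], [-1.0, 0.0, 0.0]]
wrist_force: [-0.3, 0.3, -1.4]
opening: 10.9
```

Call:
apply_moves --steps "0.002 0 0 0 0 0 0.006;0 0 0 0 0 0 0.006"

```text
time: 12.7
ee_pos: [531.2, 107.1, 188.1]
tool_rot: [[-0.0, -0.99, -0.139], [-0.0, -0.139, 0.99], [-1.0, 0.0, 0.0]]
wrist_force: [-0.3, -0.5, -0.7]
opening: 11.0
```

Call:
apply_moves --steps "0.001 0 0 0 0 0 0.006;0 0 0 0 0 0 0.006"

```text
time: 12.95
ee_pos: [531.3, 107.1, 187.2]
tool_rot: [[-0.0, -0.99, -0.139], [-0.0, -0.139, 0.99], [-1.0, 0.0, -0.0]]
wrist_force: [-0.0, -0.4, -0.4]
opening: 11.5
```

Call:
apply_moves --steps "0.001 0 0 0 0 0 0.006;0 0 0 0 0 0 0.006"

```text
time: 13.2
ee_pos: [531.2, 107.1, 186.2]
tool_rot: [[-0.0, -0.99, -0.139], [-0.0, -0.139, 0.99], [-1.0, 0.0, 0.0]]
wrist_force: [-0.4, -0.6, -0.3]
opening: 11.1
```

Call:
apply_moves --steps "0.001 0 0 0 0 0 0.006;0 0 0 0 0 0 0.006"

```text
time: 13.45
ee_pos: [531.2, 107.1, 185.2]
tool_rot: [[-0.0, -0.99, -0.139], [-0.0, -0.139, 0.99], [-1.0, 0.0, 0.0]]
wrist_force: [0.5, -0.8, -1.5]
opening: 11.2
```

Call:
apply_moves --steps "0.001 0 0 0 0 0 0.006;0 0 0 0 0 0 0.006"

```text
time: 13.7
ee_pos: [531.4, 107.1, 184.6]
tool_rot: [[0.0, -0.99, -0.139], [0.0, -0.139, 0.99], [-1.0, -0.0, -0.0]]
wrist_force: [-1.1, -0.5, 1.2]
opening: 11.4
```

Call:
apply_moves --steps "0.0007 0 0 0 0 0 0.006;0 0 0 0 0 0 0.006"

```text
time: 13.95
ee_pos: [531.5, 107.1, 184.5]
tool_rot: [[0.001, -0.99, -0.139], [0.0, -0.139, 0.99], [-1.0, -0.001, -0.0]]
wrist_force: [-1.3, 0.2, 6.1]
opening: 11.1
```

Contact came at TCP z ≈ 184.6, which matches the rotor face 25 mm down, at about 6 N. Now I sweep gently clockwise and watch force and height.

Call:
apply_moves --steps "0 0 0 2 0 0 0.006;0 0 0 2 0 0 0.006;0 0 0 2 0 0 0.006;0 0 0 2 0 0 0.006;0 0 0 2 0 0 0.006"

```text
time: 14.58
ee_pos: [532.0, 107.4, 184.5]
tool_rot: [[0.002, -0.999, 0.036], [0.001, 0.036, 0.999], [-1.0, -0.002, 0.001]]
wrist_force: [-0.9, -0.4, 5.5]
opening: 11.2
```

Call:
apply_moves --steps "0 0 0 2 0 0 0.006;0 0 0 2 0 0 0.006;0 0 0 2 0 0 0.006;0 0 0 2 0 0 0.006;0 0 0 2 0 0 0.006"

```text
time: 15.2
ee_pos: [531.8, 107.5, 184.4]
tool_rot: [[0.002, -0.978, 0.209], [0.001, 0.209, 0.978], [-1.0, -0.001, 0.001]]
wrist_force: [-0.3, 1.0, 4.7]
opening: 11.3
```

```bash
python3 -c "
from h import *
need([531.3,107.1,184],-172)"
```

```text
t 15.2 tcp [531.8 107.5 184.4] yaw_y 167.95 q [ 6.300e-02  3.470e-01 -2.880e-01  9.340e-01  1.000e-03 -1.298e+00] op 11.3 F [-0.28  0.98  4.72] T [0.212 0.261 0.025]
tool shift mm [ 0.4  0.4 -0.5]
turn ax deg 339.9544751653086
```

Call:
apply_moves --steps "0 0 0 2 0 0 0.006;0 0 0 2 0 0 0.006;0 0 0 2 0 0 0.006;0 0 0 0 0 0 0.006"

```text
time: 15.7
ee_pos: [531.7, 107.6, 184.4]
tool_rot: [[0.001, -0.951, 0.309], [0.001, 0.309, 0.951], [-1.0, -0.001, 0.001]]
wrist_force: [-0.8, 1.2, 5.4]
opening: 11.4
```

Call:
apply_moves --steps "0 0 0 2 0 0 0.006;0 0 0 2 0 0 0.006;0 0 0 0 0 0 0.006"

```text
time: 16.08
ee_pos: [531.5, 107.6, 184.3]
tool_rot: [[0.001, -0.927, 0.375], [0.001, 0.375, 0.927], [-1.0, -0.0, 0.002]]
wrist_force: [-1.5, 1.0, 5.7]
opening: 10.9
```

Call:
apply_moves --steps "0 0 0 2 0 0 0.006;0 0 0 2 0 0 0.006;0 0 0 0 0 0 0.006"

```text
time: 16.45
ee_pos: [531.4, 107.6, 184.1]
tool_rot: [[0.001, -0.899, 0.439], [0.001, 0.439, 0.899], [-1.0, -0.0, 0.001]]
wrist_force: [-1.2, 1.9, 4.8]
opening: 11.5
```

Call:
apply_moves --steps "0 0 0 2 0 0 0.006;0 0 0 2 0 0 0.006;0 0 0 0 0 0 0.006"

```text
time: 16.82
ee_pos: [530.7, 107.0, 183.0]
tool_rot: [[-0.001, -0.866, 0.5], [-0.0, 0.5, 0.866], [-1.0, 0.001, -0.001]]
wrist_force: [-1.1, 0.1, -0.8]
opening: 11.1
```

Call:
apply_moves --steps "0 0 0 2 0 0 0.006;0 0 0 2 0 0 0.006;0 0 0 0 0 0 0.006"

```text
time: 17.2
ee_pos: [530.7, 107.2, 183.1]
tool_rot: [[-0.002, -0.829, 0.559], [0.0, 0.559, 0.829], [-1.0, 0.001, -0.001]]
wrist_force: [-2.3, 1.9, -1.8]
opening: 11.5
```

Call:
apply_moves --steps "0 0 0 2 0 0 0.006;0 0 0 2 0 0 0.006;0 0 0 2 0 0 0.006;0 0 0 0 0 0 0.006"

```text
time: 17.7
ee_pos: [530.4, 107.5, 183.1]
tool_rot: [[-0.002, -0.765, 0.644], [0.001, 0.644, 0.765], [-1.0, 0.002, -0.001]]
wrist_force: [-3.4, 2.4, -2.4]
opening: 11.3
```

```bash
python3 -c "
from h import *
need([531.3,107.1,184],-172)"
```

```text
t 17.7 tcp [530.4 107.5 183.1] yaw_y 139.95 q [ 0.063  0.349 -0.29   0.934  0.001 -0.809] op 11.3 F [-3.36  2.39 -2.42] T [0.797 1.058 0.069]
tool shift mm [-0.9 -0.9  0.3]
turn ax deg 311.94638664980806
```

The key dropped at about 36–38° clockwise: force vanished and z fell 1.4 mm. By 48° it was starting to load the rotor. I'll turn back a little and seat it fully before turning further.

Call:
apply_moves --steps "0 0 0 -2 0 0 0.006;0 0 0 -2 0 0 0.006;0.001 0 0 0 0 0 0.006;0.001 0 0 0 0 0 0.006;0 0 0 0 0 0 0.006"

```text
time: 18.32
ee_pos: [530.8, 107.5, 181.8]
tool_rot: [[-0.001, -0.809, 0.587], [0.001, 0.587, 0.809], [-1.0, 0.001, 0.0]]
wrist_force: [-5.6, 2.7, 0.9]
opening: 11.2
```

```bash
python3 -c "
from h import *
need([531.3,107.1,177],140)"
```

```text
t 18.325 tcp [530.8 107.5 181.8] yaw_y 144.02 q [ 0.063  0.35  -0.292  0.93   0.001 -0.88 ] op 11.2 F [-5.62  2.72  0.93] T [0.974 1.388 0.065]
tool shift mm [ 4.8 -0.7  0. ]
turn ax deg 4.021832498670307
```

Call:
apply_moves --steps "0 0.0006 0 -1 0 0 0.006;0.001 0 0 -1 0 0 0.006;0.001 0 0 0 0 0 0.006;0 0 0 0 0 0 0.006"

```text
time: 18.82
ee_pos: [530.9, 107.6, 180.0]
tool_rot: [[0.0, -0.829, 0.559], [0.0, 0.559, 0.829], [-1.0, -0.0, 0.001]]
wrist_force: [-4.6, 2.6, 0.3]
opening: 11.5
```

```bash
python3 -c "
from h import *
need([531.3,107.1,177],146)"
```

```text
t 18.825 tcp [530.9 107.6 180. ] yaw_y 146.02 q [ 0.063  0.351 -0.295  0.924  0.    -0.914] op 11.5 F [-4.56  2.62  0.34] T [0.818 1.181 0.026]
tool shift mm [ 3.  -0.6 -0.2]
turn ax deg 0.015875277982445368
```

Sinking easily. I'll keep going to the slot bottom, still easing the sideways load.

Call:
apply_moves --steps "0 0.0006 0 -1 0 0 0.006;0.001 0 0 0 0 0 0.006;0.001 0 0 0 0 0 0.006;0 0 0 0 0 0 0.006"

```text
time: 19.32
ee_pos: [530.9, 107.7, 177.9]
tool_rot: [[0.001, -0.839, 0.545], [-0.0, 0.545, 0.839], [-1.0, -0.001, 0.001]]
wrist_force: [-1.9, 1.9, 2.4]
opening: 11.0
```

Call:
apply_moves --steps "0.0008 0 0 0 0 0 0.006;0 0 0 0 0 0 0.006"

```text
time: 19.58
ee_pos: [531.0, 107.9, 176.9]
tool_rot: [[0.001, -0.839, 0.545], [0.0, 0.545, 0.839], [-1.0, -0.001, 0.001]]
wrist_force: [-1.3, 2.2, -0.4]
opening: 11.2
```

Call:
apply_moves --steps "0.0007 0 0 0 0 0 0.006;0 0 0 0 0 0 0.006"

```text
time: 19.82
ee_pos: [531.0, 108.0, 176.6]
tool_rot: [[0.002, -0.839, 0.545], [0.0, 0.545, 0.839], [-1.0, -0.001, 0.001]]
wrist_force: [-0.5, 2.6, 4.8]
opening: 11.1
```

```bash
python3 -c "
from h import *
need([531.3,107.1,177],146)"
```

```text
t 19.825 tcp [531.  108.  176.6] yaw_y 147.0 q [ 0.064  0.353 -0.301  0.915  0.    -0.931] op 11.1 F [-0.48  2.62  4.83] T [0.746 0.406 0.046]
tool shift mm [-0.4 -0.7 -0.6]
turn ax deg 1.0048631020548555
```

Bottom reached at z = 176.6, 8 mm below the rotor face, so the bit is fully in the slot. I'll ease the bearing force and turn clockwise.

Call:
apply_moves --steps "-0.0004 0 0 2 0 0 0.006;0 0 0 2 0 0 0.006;0 0 0 2 0 0 0.006;0 0 0 2 0 0 0.006;0 0 0 2 0 0 0.006;0 0 0 0 0 0 0.006"

```text
time: 20.58
ee_pos: [530.5, 108.3, 176.6]
tool_rot: [[0.0, -0.731, 0.683], [0.001, 0.683, 0.731], [-1.0, 0.0, 0.001]]
wrist_force: [-0.3, 4.6, 3.0]
opening: 11.5
```

Call:
apply_moves --steps "0 0 0 2 0 0 0.006;0 0 0 2 0 0 0.006;0 0 0 2 0 0 0.006;0 0 0 2 0 0 0.006;0 0 0 0 0 0 0.006"

```text
time: 21.2
ee_pos: [530.5, 108.4, 176.6]
tool_rot: [[0.0, -0.628, 0.778], [0.001, 0.778, 0.628], [-1.0, 0.001, 0.001]]
wrist_force: [0.0, 5.0, 4.5]
opening: 11.3
```

```bash
python3 -c "
from h import *
need([531,107.8,177],116)"
```

```text
t 21.2 tcp [530.5 108.4 176.6] yaw_y 128.93 q [ 0.064  0.353 -0.301  0.916  0.001 -0.615] op 11.3 F [0.01 4.95 4.46] T [1.414 0.171 0.042]
tool shift mm [-0.4 -0.8  0.1]
turn ax deg 12.93344941893605
```

Call:
apply_moves --steps "-0.0003 0.0004 0.0003 2 0 0 0.006;0 0 0 2 0 0 0.006;0 0 0 2 0 0 0.006;0 0 0 2 0 0 0.006;0 0 0 2 0 0 0.006;0 0 0 0 0 0 0.006"

```text
time: 21.95
ee_pos: [530.4, 108.5, 176.7]
tool_rot: [[0.0, -0.483, 0.875], [0.001, 0.875, 0.483], [-1.0, 0.001, 0.0]]
wrist_force: [0.3, 5.8, 1.4]
opening: 11.6
```

```bash
python3 -c "
from h import *
need([531,107.8,177],116)
im=capture('scene');save('s9c',cv2.resize(im[100:280,280:500],None,fx=3.5,fy=3.5,interpolation=cv2.INTER_CUBIC))"
```

```text
t 21.95 tcp [530.4 108.5 176.7] yaw_y 118.91 q [ 0.065  0.353 -0.301  0.917  0.001 -0.44 ] op 11.6 F [0.33 5.79 1.37] T [ 1.356 -0.076  0.118]
tool shift mm [-0.3 -0.9  0.2]
turn ax deg 2.909660943440471
```

View pics/s9c.png

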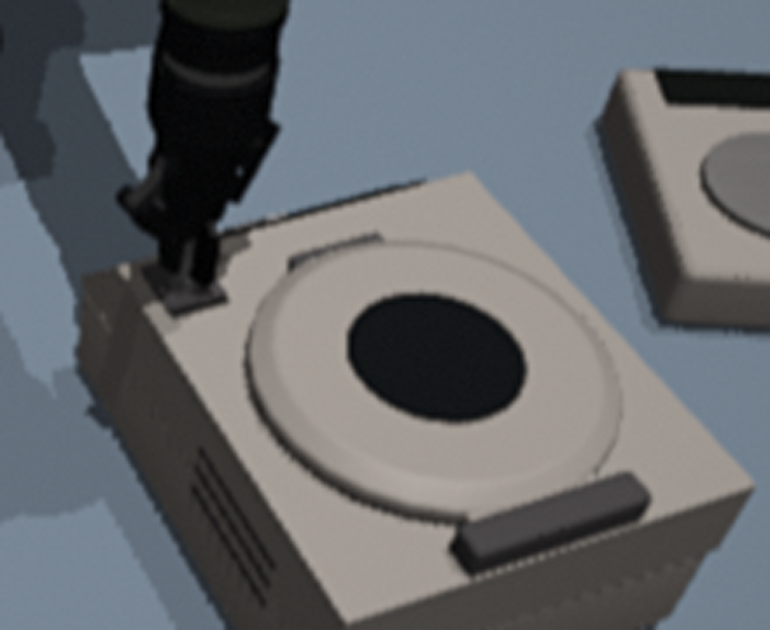

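The lid is still shut with the key at about 69°. Continuing.

Call:
apply_moves --steps "0 0 0.0003 2 0 0 0.006;0 0 0 2 0 0 0.006;0 0 0 2 0 0 0.006;0 0 0 0 0 0 0.006"

```text
time: 22.5
ee_pos: [530.4, 108.6, 176.6]
tool_rot: [[-0.0, -0.389, 0.921], [0.001, 0.921, 0.389], [-1.0, 0.001, -0.0]]
wrist_force: [-0.5, 5.7, 0.8]
opening: 11.1
```

```bash
python3 -c "
from h import *
need([531,107.8,177],116)
im=capture('scene');save('s10c',cv2.resize(im[100:280,280:500],None,fx=3.5,fy=3.5,interpolation=cv2.INTER_CUBIC))"
```

```text
t 22.5 tcp [530.4 108.6 176.6] yaw_y 112.91 q [ 0.065  0.354 -0.3    0.917  0.001 -0.335] op 11.1 F [-0.53  5.69  0.83] T [1.366 0.047 0.018]
tool shift mm [-0.4 -1.   0.2]
turn ax deg -3.091083057413769
```

View pics/s10c.png

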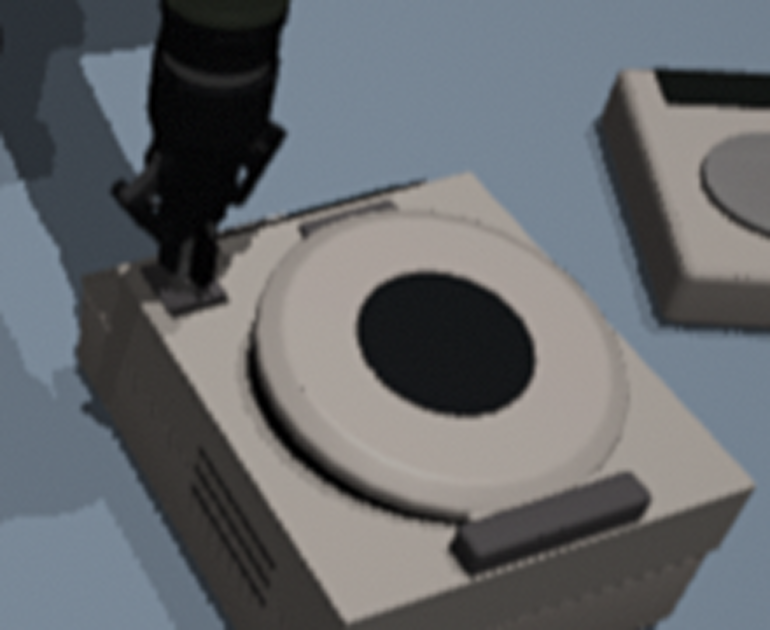

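The lid is up (the front edge lifted, with a dark gap at (270,400)). Releasing the key and withdrawing straight up.

Call:
apply_moves --steps "0 0 0 0 0 0 0.016;0 0 0 0 0 0 0.022;0 0 0 0 0 0 0.03;0 0 0 0 0 0 0.03;0 0 0 0 0 0 0.03"

```text
time: 23.18
ee_pos: [530.5, 108.3, 176.8]
tool_rot: [[-0.0, -0.391, 0.921], [-0.0, 0.921, 0.391], [-1.0, -0.0, -0.0]]
wrist_force: [-0.0, 0.8, 0.1]
opening: 30.1
```

```bash
python3 -c "
from h import *
need([531,107.8,177],113)
im=capture('wrist');save('w11',im)"
```

```text
t 23.175 tcp [530.5 108.3 176.8] yaw_y 112.99 q [ 0.065  0.354 -0.3    0.917 -0.    -0.336] op 30.1 F [-0.05  0.77  0.06] T [-0.01   0.023 -0.006]
tool shift mm [-0.2 -0.6  0.2]
turn ax deg -0.01177131469874837
```

View pics/w11.png

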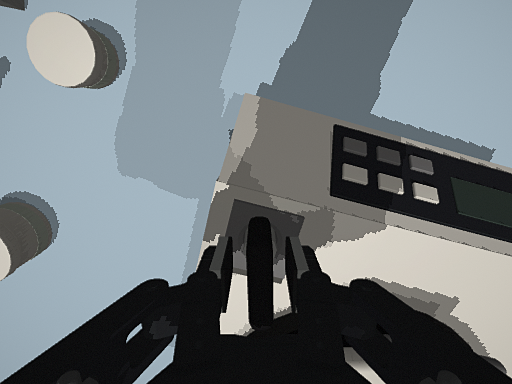

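The paddle is free between the pads, with clear gaps on both sides and no force. Rising.

Call:
apply_moves --steps "-0.01 0 0 0 0 0 0.03;-0.02 0 0 0 0 0 0.03;-0.03 0 0 0 0 0 0.03;-0.03 0 0 0 0 0 0.03;-0.03 0 0 0 0 0 0.03;-0.03 0 0 0 0 0 0.03;0 0 -0.04 0 0 0 0.03;0 0 -0.04 0 0 0 0.03;0 0 0 0 0 0 0.03;0 0 0 0 0 0 0.03"

```text
time: 24.48
ee_pos: [457.6, 77.2, 327.6]
tool_rot: [[0.002, -0.391, 0.921], [0.0, 0.921, 0.391], [-1.0, -0.001, 0.002]]
wrist_force: [0.3, -0.2, -0.1]
opening: 30.0
```

```bash
python3 -c "
from h import *
need(None)
im=capture('scene');save('s12',im);save('s12c',cv2.resize(im[100:280,280:500],None,fx=3.5,fy=3.5,interpolation=cv2.INTER_CUBIC))
im=capture('side');save('d12',im);save('d12c',cv2.resize(im[130:330,80:330],None,fx=3,fy=3,interpolation=cv2.INTER_CUBIC))"
```

```text
t 24.475 tcp [457.6  77.2 327.6] yaw_y 112.99 q [ 0.008  0.114 -0.22   1.236  0.    -0.393] op 30.0 F [ 0.28 -0.23 -0.12] T [-0.013 -0.018 -0.021]
```

View pics/s12.png

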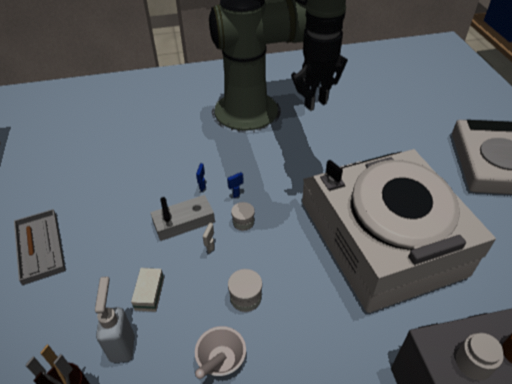

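View pics/s12c.png

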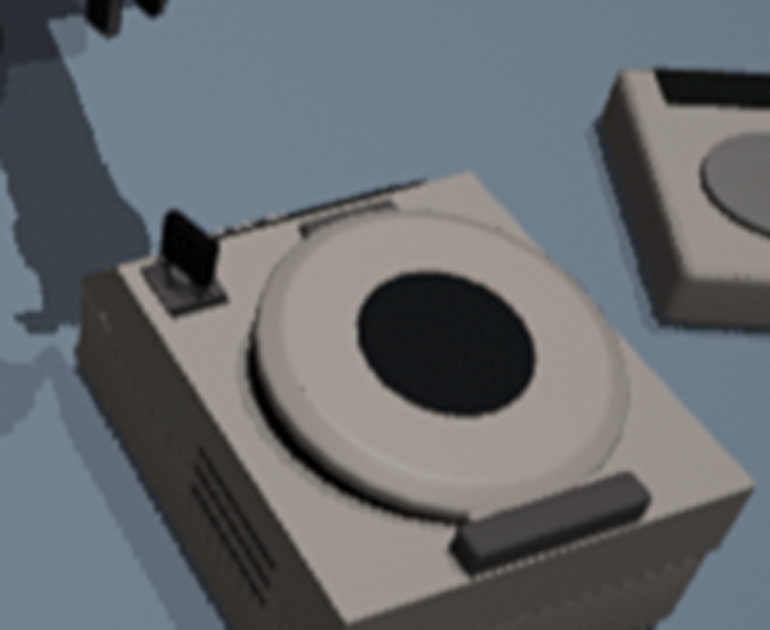

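View pics/d12c.png

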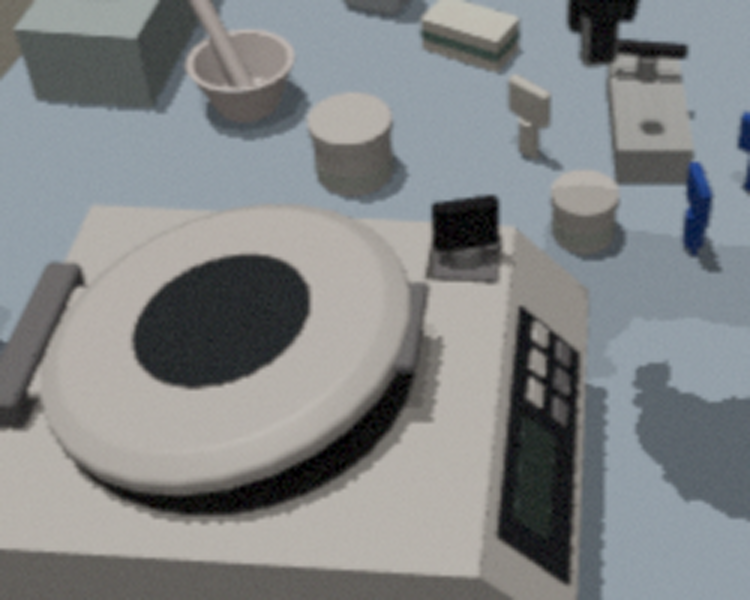

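The scene and side views show the lid up and the key upright in the lock. The wrench, jars and carton are in place, and the arm is clear of everything.

```bash
python3 -c "
from h import *
print(workorder.finish_job())"
```

```text
the job is handed in; nothing more can be done
None
```

The mixer's lid has sprung up and the key is standing upright in the lock. I handed the job in at about 24.5 s of the 72 s allowed.

- **Finding the slot:** I took the paddle key from the stand and lowered it into the lock. It met the rotor at tool height z ≈ 184.5 mm. With about 5–6 N on it, I turned it clockwise until it dropped at about 0.65 rad. I eased it back a few degrees and it sank to the bottom at z ≈ 176.6 mm, the full 8 mm.
- **Opening the lid:** The lid sprang up as the key went from 1.2 to 1.3 rad clockwise. I then opened the fingers and drew straight up.
- **Last checks:** The scene and side pictures show the lid up, the key upright, and the wrench, jars, carton and look-alikes in place. The wrist reads no force. I judged the lid by eye and did not measure the lip's height.

Some things disagreed or were less than clean:
- **Grip direction:** The grips in the stand lay along its x axis, not "roughly along y" as the text says, so I went by the pictures.
- **Lock position:** The fixed cameras put the lock about 7 mm lower than the wrist camera did. I used the wrist camera's figure, which matched the 163 mm given.
- **Order of turning:** I had turned about 10° past the first drop before seeing it, with the key about 1.4 mm into the slot, so the rotor may have moved a few degrees before the key was fully in.
- **Side load:** The key carried a side force of up to about 6 N while it was being seated and turned.

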